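# Slide the blade insert onto the vegetable slicer

### The job

Get the vegetable slicer ready: take the blade insert that has the big round hole by its upright grip, lay it on the slicer's raised runway with the hole end towards the pin, and, holding it level, slide it along at that height until the hole is over the pin, then let it drop so that it lies flat in the seat with the pin through the hole. Leave the other plate, the one without a round hole, where it is.

Things in the scene. Friction and masses are not known exactly. Their poses are not given: they have to be found in the camera images.
- insert: Loose 0.2 kg steel plate, 90 (x) x 130 (y) x 5 mm, with a round through hole, 36 mm wide, near its -y end, a dark slot across its +y end and a black upright grip in the middle: 14 mm thick (x), 36 mm long (y), top 51 mm above the plate's underside. Origin: centre of the underside, below the grip; z up. Starts flat on the hob, y within 15 degrees of world y.
- insert_hole (a point): Centre of the insert's round hole at the underside, 38 mm from the insert's origin towards its -y; same axes.
- slicer: Fixed white slicer. Origin: pin axis at hob level, z up; +y (within 15 degrees of world y) leads to runway and loop handle (ends y 303 mm). Low seat: top z 20 mm, y -43 to 117. Runway: top z 34, y 117 to 260. Pin 12 mm thick, top z 32, so a plate at runway level passes over it. Grey rails: 126 mm apart inside, tops z 38. Hole on pin: insert origin at y 38, rear edge 14 past the step.
- blank: The other loose plate, to be left alone: same size, grip and material as the insert but without a round hole. Origin at the centre of its underside.

How it is judged:
By the outcome, as a careful person would: the job done as asked, in the order asked, and still so for the second after the job is handed in, with the robot touching nothing.
It also fails if it takes over 45 s, if anything falls off the work surface, if the arm or the gripper's body presses on something with over 40 N, if the wrist force passes 120 N, or if a joint passes its speed limit or range.

### The arm

A 6-joint arm with a two-finger parallel gripper is mounted at the origin on a cart in front of the work surface, level with it; the furniture and walls round the work are solid. World frame = base frame: x ahead of the robot, y to its left, z up, the work surface at z = 0. Lengths are in mm, angles in rad, forces in N, time in s.
With the tool pointing down it reaches from about 350 to 875 mm from the base axis. Payload 4.2 kg.
Tool frame: the origin (TCP) lies midway between the tips of the shut fingers; the grasp point (between the pads) lies 19 mm behind it; z points along the fingers, y is the line along which they close (so a half turn about z gives the same grasp; the last joint's range is limited). The gripper opens to 85 mm and grips with 20 to 120 N. Pads are 22 mm wide; open, the fingers measure 114 mm over their backs; the gripper's body (76 mm by 85 mm) begins 54 mm behind the grasp point. The pads swing forward as they close: fully open they stand 13 mm farther back than shut.
Start: joints at [1.395, 0.385, 0.008, 0, -1.194, -0.259], TCP at [263.235, 566.839, 231.312] pointing down, gripper open.
Joint ranges: [-3.14, 3.14], [-1.21, 2.06], [-1.07, 1.41], [-3.16, 2.05], [-2.99, -0.16], [-3.1, 3.1]. Speed limits (rad/s): [2.79, 2.79, 3.14, 3.14, 3.14, 3.14].

### API

Orientations are given as a unit quaternion [x, y, z, w].
In Python, from bench import read_state, get_image, job_done gives the robot as it stands.
- The arm moves only by the tool servo_tool, never from a script. Its arguments are lists of equal length, an entry for each row: "rotation": the turn, a rotation vector about the world's x, y, z scaled (see below), a list of three; "slide": the shift along the world's x, y, z scaled (see below), a list of three; "grip": the opening, from -1 (shut) to 1 (fully open). In form: {"rotation": [[rx, ry, rz], ...], "slide": [[tx, ty, tz], ...], "grip": [grip, ...]}. A call has 1 to 8 rows; each row is the pose to reach, as a shift and turn from the pose commanded when the call began, turning the shorter way round; what a row does not reach only later rows make up. The controller multiplies each number of a shift by 0.2 m and each number of a turn by 360 degrees. A row lasts 1/8 s, in which the tool goes at most 62.5 mm and 10.7 degrees, less where a joint would pass 70% of its speed; a pose out of reach is approached as far as the arm can. A call with a number of a shift or a turn outside -1 to 1 is refused whole. A call with a gripper value outside its range is refused whole. The fingers move at their own pace and stop on an object; the grip force is fixed at half the most. Time passes only in rows, so rows that repeat a pose let the fingers close. It gives the time, the measured TCP pose, the force, the opening and the grip force at its end, in the units of the state.
- read_state(): the state, without advancing time (a new reading comes with each control period).
- get_image(name): name is "side" or "top"; returns a dict with "image" (420x560x3 uint8, red, green, blue), "depth" (420x560 float32, mm along the optical axis (not along the pixel's ray), 0 where there is no reading), "camera_matrix" (3x3 intrinsics, pixels), "rvec" (rotation vector, rad) and "tvec" (3), from world to camera coordinates, as OpenCV has them. Camera axes: x right, y down, z forward; pixel columns grow to the right and rows downward; lengths in mm; the calibration is good to about 2 mm. A picture is of the moment at which its call begins.
- job_done(): hands the job in; it is judged then, once.
The state is a dict: "clock": time; "joints": joint angles; "joint_vel": joint speeds; "joint_efforts": joint torques, N m; "position": TCP position; "ee_rot": TCP orientation; "contact_force": force on the tool from outside, world axes, zero at the start; "wrist_torque": the same for the moment, N m; "gripper_width": finger opening in mm; "grasp_force": force on a finger pad.
Only numpy, scipy, OpenCV 4.12 (cv2) and the standard library are available. Lean on these libraries where they do the work, as an engineer would, in place of code of your own. Each camera call takes 0.05 s, during which the arm holds its last target. There are 200 camera calls.

## Working session

There is one attempt and no reset: what is moved stays moved. The work goes in short steps, Python scripts to look and compute and a tool call to move; the robot and the scene stay as the last step left them, time stands still between calls to the robot, and variables do not carry over. Pictures are saved under pics/ and viewed, at most 10 in all, crops included, and the job is handed in when it is done.

Besides the shell and the picture viewer there is one more tool, called as name(argument=value, ...) on one line, values as JSON. servo_tool: Moves the arm, as the interface text tells. Shifts and turns lie within -1 to 1; 1 stands for 0.2 m of shift or 360 degrees of turn. Its arguments: {"type":"object","properties":{"rotation":{"type":"array","items":{"type":"array","items":{"type":"number","minimum":-1,"maximum":1}}},"slide":{"type":"array","items":{"type":"array","items":{"type":"number","minimum":-1,"maximum":1}}},"grip":{"type":"array","items":{"type":"number"}}},"required":["rotation","slide","grip"]}

```bash
mkdir -p pics; cat > h.py <<'E'
import numpy as np, cv2
from bench import *
def cam(n):
    d=get_image(n); d['R']=cv2.Rodrigues(np.array(d['rvec'],float))[0]; return d
def ray(d,px,z):
    K=np.array(d['camera_matrix']);R=d['R'];t=np.array(d['tvec'],float).ravel()
    v=np.c_[np.atleast_2d(px).astype(float),np.ones(len(np.atleast_2d(px)))]@np.linalg.inv(K).T@R
    c=-R.T@t
    return c+v*((z-c[2])/v[:,2])[:,None]
def cloud(d):
    K=np.array(d['camera_matrix']);h,w=d['depth'].shape
    u,v=np.meshgrid(np.arange(w),np.arange(h))
    p=np.stack([u,v,np.ones_like(u)],-1)@np.linalg.inv(K).T*d['depth'][...,None]
    return (p-np.array(d['tvec'],float).ravel())@d['R']
E
python3 - <<'E'
from h import *
for n in ('top','side'):
    d=cam(n); cv2.imwrite(f'pics/{n}0.png',d['image'][...,::-1]); print(n,(-d['R'].T@np.array(d['tvec']).ravel()).round(), d['R'].round(2).tolist())
    np.save(n+'.npy',d,allow_pickle=True)
print(read_state())
E
```

```text
top [458. -69. 982.] [[0.03, -1.0, 0.03], [-1.0, -0.03, -0.06], [0.06, -0.03, -1.0]]
side [ 185. -647.  631.] [[0.86, -0.52, -0.0], [-0.35, -0.58, -0.74], [0.38, 0.63, -0.68]]
{'clock': 0.1, 'joints': array([ 1.39459957e+00,  3.85488869e-01,  6.76496143e-03, -4.21854620e-04,
       -1.19397220e+00, -2.58615704e-01]), 'joint_vel': array([-0.00040345, -0.00228213,  0.00338796,  0.00226357, -0.00025907,
       -0.00095245]), 'joint_efforts': array([-4.67832106e-04, -3.93321526e+01,  1.88926792e+01,  4.19800535e+00,
       -2.62944603e-03,  4.65988506e-06]), 'position': array([263.03642787, 566.39131168, 230.32831385]), 'ee_rot': array([ 9.76442959e-01, -2.15773507e-01, -1.56754642e-04,  9.57158718e-04]), 'contact_force': array([ 0.55066537, -0.55437024, -0.61478499]), 'wrist_torque': array([0.05587146, 0.0320961 , 0.00496299]), 'grasp_force': 0.0, 'gripper_width': 85.35927175989339}
```

View pics/top0.png

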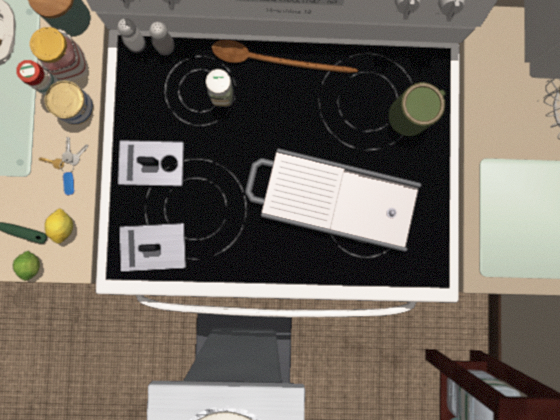

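View pics/side0.png

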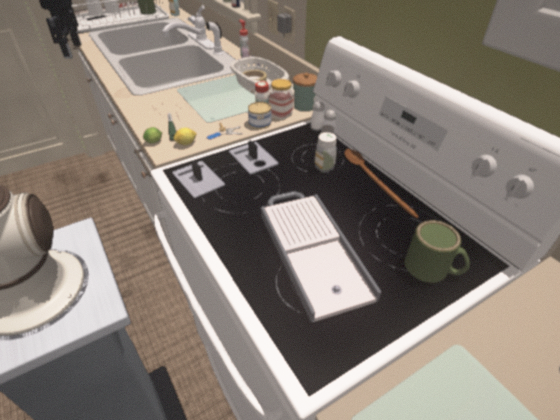

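The top view shows the insert (hole at about (169,163), grip at (148,161)), the blank at (152,247), and the slicer with its pin at (391,212) and handle at (260,182). The side view agrees.

```bash
cat > m.py <<'E'
from h import *
def ang(v): return np.degrees(np.arctan2(v[1],v[0]))
def plate(d,roi,z,thr=110):
    x0,y0,x1,y1=roi; g=cv2.cvtColor(d['image'],cv2.COLOR_RGB2GRAY)
    m=np.zeros_like(g); m[y0:y1,x0:x1]=(g[y0:y1,x0:x1]>thr)*255
    c=max(cv2.findContours(m,cv2.RETR_EXTERNAL,cv2.CHAIN_APPROX_NONE)[0],key=cv2.contourArea)
    P=ray(d,c[:,0,:],z)[:,:2].astype(np.float32)
    return cv2.minAreaRect(P),m
def dark(d,box,z):
    x0,y0,x1,y1=box; g=cv2.cvtColor(d['image'],cv2.COLOR_RGB2GRAY)[y0:y1,x0:x1]
    w=(np.clip(90-g.astype(float),0,None)); ys,xs=np.mgrid[y0:y1,x0:x1]
    return ray(d,[(w*xs).sum()/w.sum(),(w*ys).sum()/w.sum()],z)[0]
E
python3 - <<'E'
from m import *
d=np.load('top.npy',allow_pickle=True).item()
r,m=plate(d,(110,132,192,194),5); print('insert',r)
print('hole',dark(d,(160,152,181,174),4))
r,_=plate(d,(110,215,194,278),5); print('blank',r)
r,_=plate(d,(262,148,425,252),35,60); print('slicer',r)
r,_=plate(d,(262,148,425,252),30,150); print('slicer white',r)
pc=cloud(d)
print('pin rays',ray(d,[391.5,212.5],30))
p=pc[150:176,134:160].reshape(-1,3); q=p[p[:,2]>40]; print('grip top',len(q),q.mean(0),q.min(0),q.max(0), cv2.minAreaRect(q[:,:2].astype(np.float32)))
p=pc[205:220,383:400].reshape(-1,3); q=p[p[:,2]>25]; print('pin',len(q),q.mean(0),q.max(0))
p=pc[148:252,262:425].reshape(-1,3)
q=p[(p[:,2]>17)&(p[:,2]<23)];print('seat',len(q),cv2.minAreaRect(q[:,:2].astype(np.float32)))
q=p[(p[:,2]>32)&(p[:,2]<36)];print('runway',len(q),q.mean(0))
s=d['image'][140:260,240:430][...,::-1];s=cv2.resize(s,None,fx=4,fy=4,interpolation=cv2.INTER_CUBIC)
cv2.imwrite('pics/sl.png',s[:600])
E
```

```text
insert ((600.9862060546875, 173.8133544921875), (91.98551177978516, 131.92288208007812), 0.3604157269001007)
hole [601.74224901 136.09982021   4.        ]
blank ((427.3501892089844, 162.68643188476562), (90.90106201171875, 130.97601318359375), 4.7136945724487305)
slicer ((537.1365356445312, -208.40452575683594), (326.6091003417969, 143.58724975585938), 78.18457794189453)
slicer white ((534.6795654296875, -218.65673828125), (299.94207763671875, 128.56785583496094), 78.06735229492188)
pin rays [[ 511.10801378 -324.81569297   30.        ]]
grip top 133 [596.33062542 168.20278582  70.33320309] [458.4411059  -69.03515128  41.12563027] [607.41485757 192.57607267 981.7767669 ] ((538.9556884765625, 57.536781311035156), (298.984375, 24.91144561767578), 62.30175018310547)
pin 31 [ 506.31714399 -300.48583025  121.50151701] [516.44572079 -69.03515128 981.7767669 ]
seat 4039 ((533.4664916992188, -208.5810089111328), (324.7682189941406, 136.29681396484375), 78.09880828857422)
runway 3543 [ 548.13540042 -153.66037248   33.81675682]
```

View pics/sl.png

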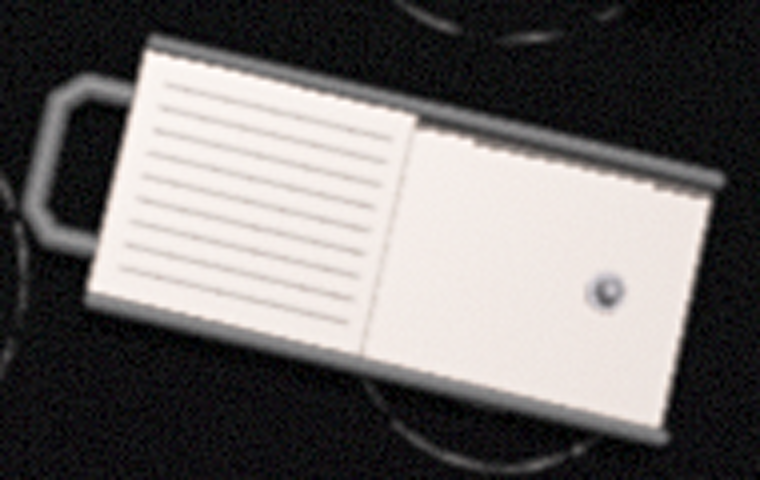

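The slicer's y axis is (0.207, 0.978), so its yaw is −11.9°, and the pin is at about (511.5, −324). The insert origin is (601, 174) with yaw of about 0.8°. I'll move above the insert's grip.

servo_tool(rotation=[[0,0,-0.015],[0,0,-0.03],[0,0,-0.045],[0,0,-0.06],[0,0,-0.075],[0,0,-0.089]], slide=[[0.14,-0.16,0],[0.28,-0.33,0],[0.42,-0.5,0],[0.56,-0.66,0],[0.7,-0.82,0],[0.845,-0.98,0]], grip=[1,1,1,1,1,1])

```text
clock: 0.85
position: [432.8, 369.5, 230.9]
ee_rot: [0.878, -0.478, -0.0, 0.0]
contact_force: [0.3, -0.1, -0.0]
gripper_width: 85.4
grasp_force: 0.0
```

servo_tool(rotation=[[0,0,-0.015],[0,0,-0.03],[0,0,-0.045],[0,0,-0.06],[0,0,-0.075],[0,0,-0.09],[0,0,-0.09],[0,0,-0.09]], slide=[[0.14,-0.16,-0.1],[0.28,-0.33,-0.2],[0.42,-0.5,-0.3],[0.56,-0.66,-0.4],[0.7,-0.82,-0.5],[0.845,-0.985,-0.6],[0.845,-0.985,-0.65],[0.845,-0.985,-0.65]], grip=[1,1,1,1,1,1,1,1])

```text
clock: 1.85
position: [600.3, 173.5, 100.0]
ee_rot: [0.711, -0.703, -0.001, 0.001]
contact_force: [1.0, -0.6, 0.8]
gripper_width: 85.2
grasp_force: 0.0
```

```bash
cat > st.py <<'E'
from bench import *
from scipy.spatial.transform import Rotation as R
import numpy as np
s=read_state(); M=R.from_quat(s['ee_rot']).as_matrix()
print(s['clock'],s['position'].round(1),'F',s['contact_force'].round(1),'w',s['gripper_width'],s['grasp_force'],'yaw tool y',np.degrees(np.arctan2(M[1,1],M[0,1])).round(2),'z',M[:,2].round(3),s['joints'].round(2))
E
python3 st.py; python3 - <<'E'
from h import *
d=cam('top'); s=cv2.resize(d['image'][60:290,60:330][...,::-1],None,fx=2.5,fy=2.5); cv2.imwrite('pics/a.png',s)
E
```

```text
1.85 [600.3 173.5 100. ] F [ 1.  -0.6  0.8] w 85.20193081742583 0.0 yaw tool y -179.35 z [-0.003 -0.001 -1.   ] [ 0.54  0.5  -0.16 -0.   -0.91 -0.53]
```

View pics/a.png

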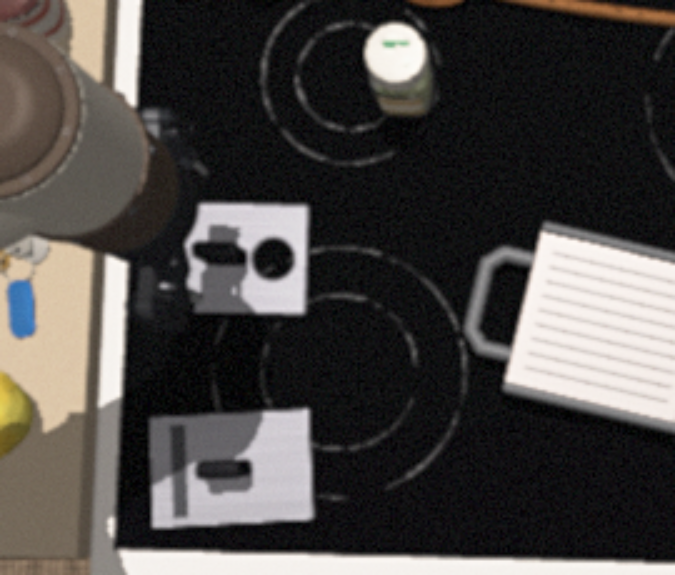

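The fingers straddle the insert's grip (grip at about (220,251) in the crop, fingers at rows 130 and 290, shifted by perspective). I'll descend and then close.

servo_tool(rotation=[[0,0,0],[0,0,0],[0,0,0],[0,0,0],[0,0,0]], slide=[[0,0,-0.1],[0,0,-0.2],[0,0,-0.3],[0,0,-0.43],[0,0,-0.43]], grip=[1,1,1,1,1])

```text
clock: 2.52
position: [599.7, 174.5, 14.5]
ee_rot: [0.712, -0.702, -0.0, 0.001]
contact_force: [0.2, -0.1, -0.4]
gripper_width: 85.1
grasp_force: 0.0
```

servo_tool(rotation=[[0,0,0],[0,0,0],[0,0,0],[0,0,0],[0,0,0],[0,0,0],[0,0,0],[0,0,0]], slide=[[0,0,0],[0,0,0],[0,0,0],[0,0,0],[0,0,0],[0,0,0],[0,0,0],[0,0,0]], grip=[0.3,-0.1,-0.4,-0.6,-1,-1,-1,-1])

```text
clock: 3.52
position: [601.6, 173.9, 15.9]
ee_rot: [0.711, -0.703, 0.0, -0.0]
contact_force: [0.2, 0.4, 4.9]
gripper_width: 13.1
grasp_force: 59.3
```

```bash
python3 st.py
```

```text
3.525 [601.6 173.9  15.9] F [0.2 0.4 4.9] w 13.129766951880654 59.32153344154358 yaw tool y -179.34 z [ 0.001  0.    -1.   ] [ 0.54  0.6  -0.23  0.   -0.74 -0.53]
```

servo_tool(rotation=[[0,0,0],[0,0,0],[0,0,0],[0,0,0],[0,0,-0.005],[0,0,-0.01],[0,0,-0.015],[0,0,-0.018]], slide=[[0,0,0.05],[0,0,0.15],[0,0,0.3],[0,0,0.45],[-0.03,-0.18,0.45],[-0.06,-0.38,0.45],[-0.09,-0.58,0.45],[-0.12,-0.78,0.45]], grip=[-1,-1,-1,-1,-1,-1,-1,-1])

```text
clock: 4.53
position: [576.1, 16.6, 104.8]
ee_rot: [-0.67, 0.742, 0.001, -0.001]
contact_force: [-0.9, -0.2, -1.3]
gripper_width: 13.0
grasp_force: 58.7
```

servo_tool(rotation=[[0,0,-0.005],[0,0,-0.01],[0,0,-0.015],[0,0,-0.0175],[0,0,-0.0175],[0,0,-0.0175],[0,0,-0.0175]], slide=[[-0.03,-0.2,0],[-0.06,-0.4,0],[-0.09,-0.6,0],[-0.13,-0.77,0],[-0.13,-0.78,-0.1],[-0.13,-0.78,-0.15],[-0.13,-0.78,-0.15]], grip=[-1,-1,-1,-1,-1,-1,-1])

```text
clock: 5.4
position: [550.4, -137.9, 74.2]
ee_rot: [-0.629, 0.778, 0.001, -0.001]
contact_force: [0.5, -0.4, -1.8]
gripper_width: 13.1
grasp_force: 58.6
```

```bash
python3 st.py; python3 - <<'E'
from h import *
a=cam('top')['image'][100:290,200:460]; b=cam('side')['image'][150:350,210:430]
a=cv2.resize(a,(520,380)); b=cv2.resize(b,(280,255)); o=np.zeros((380,800,3),np.uint8); o[:,:520]=a; o[:255,520:]=b
cv2.imwrite('pics/b.png',o[...,::-1])
E
```

```text
5.4 [ 550.4 -137.9   74.2] F [ 0.5 -0.4 -1.8] w 13.147020544308448 58.639424443244934 yaw tool y 167.89 z [-0.003  0.    -1.   ] [ 0.04  0.45 -0.33 -0.   -0.79 -0.25]
```

View pics/b.png

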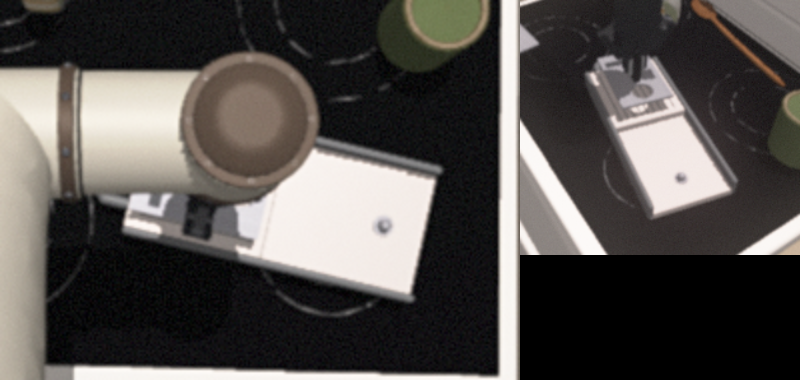

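The insert is held level over the runway (top crop (195,215)), between the rails and aligned with them. I'll lower it until it touches.

servo_tool(rotation=[[0,0,0],[0,0,0],[0,0,0],[0,0,0],[0,0,0],[0,0,0]], slide=[[0,0,-0.05],[0,0,-0.09],[0,0,-0.11],[0,0,-0.12],[0,0,-0.125],[0,0,-0.125]], grip=[-1,-1,-1,-1,-1,-1])

```text
clock: 6.25
position: [551.3, -138.2, 50.4]
ee_rot: [-0.628, 0.778, -0.0, 0.0]
contact_force: [0.0, -1.1, -2.2]
gripper_width: 13.4
grasp_force: 58.6
```

```bash
python3 st.py; python3 - <<'E'
from h import *
d=cam('side'); s=cv2.resize(d['image'][170:330,240:400][...,::-1],None,fx=3.7,fy=3.7,interpolation=cv2.INTER_CUBIC); cv2.imwrite('pics/c.png',s)
E
```

```text
6.25 [ 551.3 -138.2   50.4] F [ 0.  -1.1 -2.2] w 13.391103578178068 58.63849461078644 yaw tool y 167.86 z [ 0. -0. -1.] [ 0.04  0.48 -0.35  0.   -0.74 -0.25]
```

View pics/c.png

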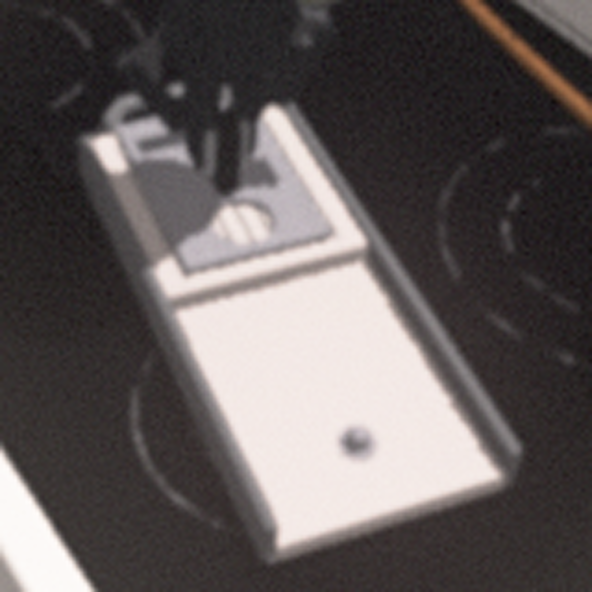

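The insert lies over the runway, centred between the rails with the hole end towards the pin (hole at (240,222), pin at (357,441)). The weight is still on the arm, so it needs about 1 mm more.

servo_tool(rotation=[[0,0,0],[0,0,0],[0,0,0],[0,0,0]], slide=[[0,0,-0.003],[0,0,-0.006],[0,0,-0.006],[0,0,-0.006]], grip=[-1,-1,-1,-1])

```text
clock: 6.8
position: [551.4, -138.2, 49.8]
ee_rot: [-0.629, 0.778, -0.0, 0.0]
contact_force: [-2.1, 0.3, 6.2]
gripper_width: 13.2
grasp_force: 59.7
```

Contact is confirmed. I'll slide it level along the runway, stopping short of the pin to check.

servo_tool(rotation=[[0,0,0],[0,0,0],[0,0,0],[0,0,0],[0,0,0],[0,0,0],[0,0,0],[0,0,0]], slide=[[0,0,0.003],[-0.022,-0.105,0.003],[-0.044,-0.21,0.003],[-0.066,-0.315,0.003],[-0.088,-0.42,0.003],[-0.11,-0.525,0.003],[-0.132,-0.63,0.003],[-0.132,-0.63,0.003]], grip=[-1,-1,-1,-1,-1,-1,-1,-1])

```text
clock: 7.8
position: [525.1, -265.6, 49.8]
ee_rot: [-0.628, 0.778, -0.001, 0.0]
contact_force: [0.0, -1.2, 2.2]
gripper_width: 13.4
grasp_force: 59.2
```

```bash
python3 st.py; python3 - <<'E'
from h import *
d=cam('side'); np.save('side1.npy',d,allow_pickle=True); s=cv2.resize(d['image'][190:330,260:400][...,::-1],None,fx=4,fy=4,interpolation=cv2.INTER_CUBIC); cv2.imwrite('pics/d.png',s)
E
```

```text
7.8 [ 525.1 -265.6   49.8] F [ 0.  -1.2  2.2] w 13.439999909733142 59.231277108192444 yaw tool y 167.77 z [ 0.001 -0.001 -1.   ] [-0.19  0.51 -0.3   0.   -0.76 -0.02]
```

View pics/d.png

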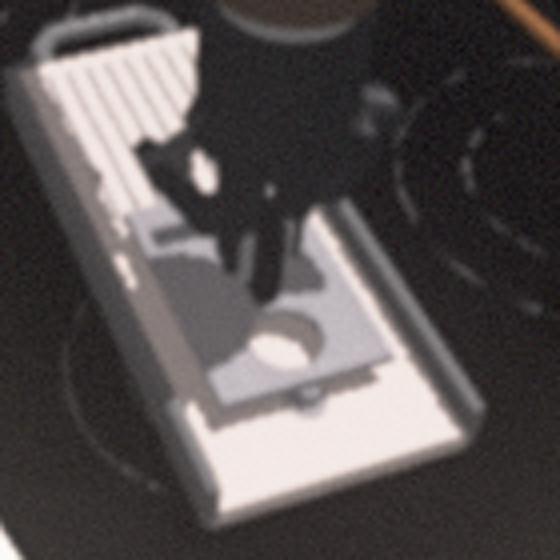

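The plate is between the rails, with the hole rim centred at about (285,341) in the crop and the pin just visible at (313,395). I'll compute the offset from the side camera, using the same view for both.

```bash
python3 - <<'E'
from h import *
d=np.load('side1.npy',allow_pickle=True).item()
print('hole',ray(d,[[285/4+260-.4,341/4+190-.4]],39))
# front edge corners of the plate top (crop px)
print('corners',ray(d,np.array([[213,404],[394,352]])/4+[260,190]-np.array([.4,.4]),39))
d0=np.load('side.npy',allow_pickle=True).item()
g=cv2.cvtColor(d0['image'],cv2.COLOR_RGB2GRAY)[280:297,328:345].astype(float); w=np.clip(170-g,0,None); ys,xs=np.mgrid[280:297,328:345]
p=[(w*xs).sum()/w.sum(),(w*ys).sum()/w.sum()]; print(p,ray(d0,[p],27))
E
```

```text
hole [[ 516.19110212 -305.38695514   39.        ]]
corners [[ 464.9763332  -317.49189173   39.        ]
 [ 557.01905859 -337.92944417   39.        ]]
[np.float64(335.4255319148936), np.float64(289.65106382978723)] [[ 508.79278359 -331.37895092   27.        ]]
```

servo_tool(rotation=[[0,0,0],[0,0,0],[0,0,0],[0,0,0],[0,0,0]], slide=[[-0.01,-0.04,0.002],[-0.02,-0.08,0.002],[-0.03,-0.113,0.002],[-0.03,-0.113,0.002],[-0.03,-0.113,0.002]], grip=[-1,-1,-1,-1,-1])

```text
clock: 8.48
position: [518.6, -286.7, 49.9]
ee_rot: [-0.628, 0.778, 0.0, -0.0]
contact_force: [0.0, 0.4, -2.7]
gripper_width: 13.4
grasp_force: 58.8
```

```bash
python3 st.py; python3 - <<'E'
from h import *
d=cam('side'); a=cv2.resize(d['image'][220:320,280:400],None,fx=4,fy=4,interpolation=cv2.INTER_CUBIC)
b=cam('top')['image']; b=cv2.resize(b[150:250,340:420],None,fx=4,fy=4,interpolation=cv2.INTER_CUBIC)
cv2.imwrite('pics/e.png',np.hstack([a,b])[...,::-1])
E
```

```text
8.475 [ 518.6 -286.7   49.9] F [ 0.   0.4 -2.7] w 13.381418123802023 58.759177923202515 yaw tool y 167.86 z [-0.  0. -1.] [-0.23  0.52 -0.29 -0.   -0.77  0.02]
```

View pics/e.png

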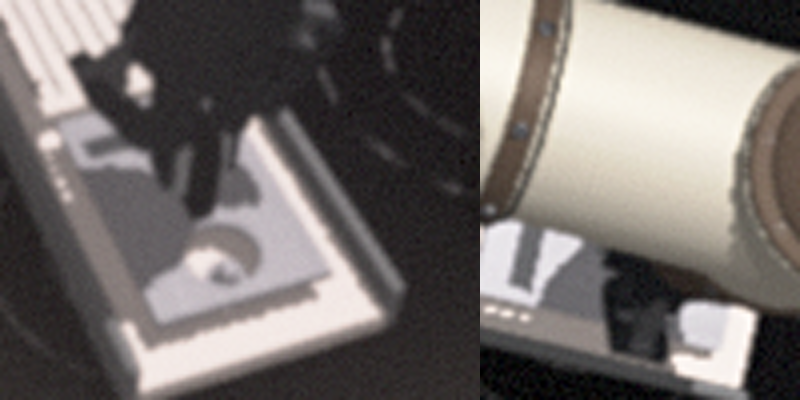

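Through the hole the pin shows at about (222,269), while the concentric position would be about (226,264). That is roughly 3 mm short, so I'll nudge along the axis and then release.

servo_tool(rotation=[[0,0,0],[0,0,0],[0,0,0],[0,0,0],[0,0,0],[0,0,0],[0,0,0]], slide=[[-0.003,-0.015,0],[-0.003,-0.015,0],[-0.003,-0.015,0],[-0.003,-0.015,0],[-0.003,-0.015,0],[-0.003,-0.015,0],[-0.003,-0.015,0]], grip=[-1,-1,-1,0.1,0.1,0.1,0.1])

```text
clock: 9.45
position: [518.3, -289.8, 50.2]
ee_rot: [-0.628, 0.778, -0.0, 0.0]
contact_force: [-0.2, 0.1, -0.1]
gripper_width: 47.0
grasp_force: 0.0
```

servo_tool(rotation=[[0,0,0],[0,0,0],[0,0,0],[0,0,0],[0,0,0],[0,0,0],[0,0,0],[0,0,0]], slide=[[0,0,0.05],[0,0,0.15],[0,0,0.35],[0,0,0.6],[0,0.25,0.8],[0,0.5,0.8],[0,0.75,0.8],[0,0.95,0.8]], grip=[0.1,0.1,0.1,0.1,0.1,0.1,0.1,0.1])

```text
clock: 10.45
position: [518.1, -98.1, 211.3]
ee_rot: [-0.629, 0.778, -0.0, 0.001]
contact_force: [-0.3, -0.3, 0.3]
gripper_width: 46.8
grasp_force: 0.0
```

```bash
python3 st.py; python3 - <<'E'
from h import *
d=cam('side'); a=cv2.resize(d['image'][190:320,250:390],None,fx=3,fy=3,interpolation=cv2.INTER_CUBIC)
t=cam('top'); b=cv2.resize(t['image'][140:270,310:430],None,fx=3,fy=3,interpolation=cv2.INTER_CUBIC)
cv2.imwrite('pics/f.png',np.hstack([a,b])[...,::-1])
p=cloud(t)
for u,v in ((345,190),(375,183),(345,215),(395,225),(400,195),(370,225),(360,190)): print((u,v),p[v,u].round(1),t['image'][v,u])
E
```

```text
10.45 [518.1 -98.1 211.3] F [-0.3 -0.3  0.3] w 46.82479617065764 0.0 yaw tool y 167.91 z [ 0.002  0.    -1.   ] [ 0.12  0.23 -0.26  0.   -1.07 -0.33]
(345, 190) [ 555.4 -230.7   17.9] [235 228 225]
(375, 183) [ 571.5 -292.    21.3] [251 246 243]
(345, 215) [ 503.4 -230.4   25.7] [229 226 231]
(395, 225) [ 485.9 -333.3   26.5] [220 216 220]
(400, 195) [ 548.  -343.5   24. ] [217 211 218]
(370, 225) [ 484.5 -282.8   22.7] [220 217 221]
(360, 190) [ 555.7 -260.4   25.1] [181 176 182]
```

View pics/f.png

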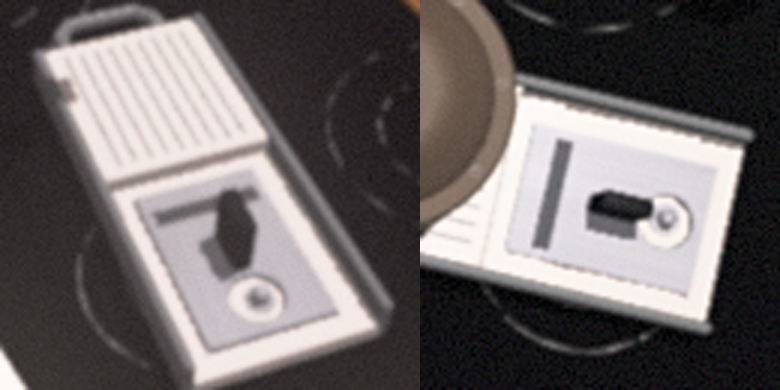

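The insert lies flat in the seat at z ≈ 25 on top, with the pin central in the hole in both views (side (258,298), top (666,218)). The arm is clear of everything.

```bash
python3 -c "
from bench import *
print(job_done())"
```

```text
the job is handed in; nothing more can be done
None
```

The insert with the round hole lies flat in the slicer's seat with the pin through the hole, the blank was never touched, and the job is handed in at about 10.5 s on the clock.

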